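# Sift the baking weights over the bowl

## Robot

A 7-joint arm with a two-finger parallel gripper is mounted at the origin on the work surface. World frame = base frame: x ahead of the robot, y to its left, z up, the work surface at z = 0. Lengths are in m, angles in rad, forces in N, time in s.
With the tool pointing down it reaches from about 0.4 to 0.85 m from the base axis. Payload 4.5 kg.
Tool frame: the origin (TCP) lies on the front face of the gripper's body, between the roots of the fingers; the fingertips stand 73 mm ahead of it and the grasp point (between the pads) lies arm.grip_depth ahead of it (arm.grip_depth is the distance from the TCP to the grasp point, in m); z points along the fingers, y is the line along which they close (so a half turn about z gives the same grasp; the last joint's range is limited). The gripper opens to 85 mm and grips with 20 to 120 N. Pads are 22 mm wide; open, the fingers measure 114 mm over their backs; the gripper's body (76 mm by 85 mm) begins 54 mm behind the grasp point. The pads swing forward as they close: fully open they stand 13 mm farther back than shut.
Start: joints at [-1.291, 0.689, -0.195, 1.565, 0.157, 0.902, -0.215], TCP at [0.152, 0.606, 0.304] pointing down, gripper open.
Joint ranges: [-3.01, 3.01], [-0.46, 2.08], [-1.47, 1.51], [0.13, 2.56], [-1, 4.14], [0.04, 2.09], [-2.66, 2.66]. Speed limits (rad/s): [2.57, 2.57, 3.14, 3.14, 3.14, 3.14, 3.14].

## Interface

Orientations are given as a unit quaternion [x, y, z, w].
In Python, from rig import arm gives the robot as it stands. The module is installed in compiled form; this text tells all that it offers.
- The arm moves only by the tool servo_tool, never from a script. Its argument "moves" is a list of rows, each a list of 6 numbers: the shift along the tool's x, y, z each as a share of 0.25 m, from -1 to 1, then the turn, a rotation vector about the tool's x, y, z each as a share of 45 degrees, from -1 to 1. In form: [[x, y, z, rx, ry, rz], ...]. A call has 1 to 20 rows; each row shifts and turns the commanded pose from where the row before left it, along the tool's axes as they then stand; what a row does not reach is not made up. A row lasts 1/8 s, in which the tool goes at most 62.5 mm and 10.7 degrees, less where a joint would pass 70% of its speed; a pose out of reach is approached as far as the arm can. A call with a number of a shift or a turn outside -1 to 1 is refused whole. A call with a gripper value outside its range is refused whole. "gripper" is the closure, from 0 (fully open) to 1 (shut), set as the call begins (left out, the last holds). The fingers move at their own pace and stop on an object; "newtons" is the grip in N (left out, the last holds). Time passes only in rows, so rows that do not move let the fingers close. It gives the time, the measured TCP pose, the force, the opening and the grip force at its end, in the units of the state.
- arm.get_state(): the state, without advancing time (a new reading comes with each control period).
- arm.capture(name): name is "side" or "top" or "wrist"; returns (picture, depth): 400x640x3 uint8, red, green, blue; 400x640 float32, m along the optical axis (not along the pixel's ray), 0 where there is no reading.
- arm.calibration(name): a dict with "fx", "fy", "cx", "cy" (pixels), "world_to_cam" (4x4, takes a point from world to camera coordinates); the wrist camera has in their place "tool_from_camera" (4x4, takes a point from camera to tool coordinates, whose origin is the TCP and whose axes are the flange's). Camera axes: x right, y up, looking along -z (the intrinsics and any distortion apply to the point x, -y, -z); pixel columns grow to the right and rows downward; lengths in m; the calibration is good to about 2 mm. The wrist camera is an equidistant fisheye: a pixel r from the principal point sees the ray r / f radians off the axis. A picture is of the moment at which its call begins: read the wrist's pose just before it. calibration takes no time and is no camera call.
- arm.hand_in(): hands the job in; it is judged then, once.
Trained networks look in the newest picture that a camera, given by its name, has taken for a name from the list of things; names that differ only in an ending like _2 or _b are one class to them, and where a whole thing is asked for, a point or a joint stands for the part that bears it (a point fixed in the world has none). Each returns a list of dicts, best first, with "conf" (0 to 1); they miss things now and then, are a little off and sometimes report something else, mostly with a low value. They report only what shows in the picture. A call takes as long as a camera call.
- arm.boxes_of(camera, query): "location" ([column, row] as shares, 0 to 1, of the picture: columns of its width, rows of its height, amid what is visible of it).
- arm.landmark_of(camera, query): "location" ([column, row] as shares, 0 to 1, of the picture: columns of its width, rows of its height: a listed point, or the origin of a listed thing).
The state is a dict: "time": time; "joint_positions": joint angles; "joint_vel": joint speeds; "joint_torque": joint torques, N m; "tcp_pos": TCP position; "ee_rot": TCP orientation; "contact_force": force on the tool from outside, world axes, zero at the start; "torque": the same for the moment, N m; "width": finger opening in m; "grip_force": force on a finger pad.
Only numpy, scipy, OpenCV 4.12 (cv2) and the standard library are available. Lean on these libraries where they do the work, as an engineer would, in place of code of your own. Each camera call takes 0.05 s, during which the arm holds its last target. There are 200 camera calls.

## Task

Pick up the sieve by its handle, hold it over the white bowl and shake it until all six small baking weights have dropped through into the bowl, with the two large ones staying in the sieve. Then lower the sieve gently onto the middle of the cake stand, without letting it drop, and let go so that it stands there level with the two large weights still in it. Leave the other kitchen things where they are.

Things in the scene. Friction and masses are not known exactly. Their poses are not given: they have to be found in the camera images.
- sieve: Hand sieve of sheet aluminium with a dark wooden handle, loose, 200 g (about 340 g with its load), standing level on the chopping board. Square frame 154 x 154 mm outside, 45 mm high, walls 3 mm. Origin: centre of the frame's underside; z up; the handle sticks out level to -x. Held by the handle next to the frame its weight hangs about 70 mm off, so it sags in a weak grip.
- sieve_handle (a point): Point on the sieve's handle 23 mm from the frame, mid-height: 100 mm to -x of the sieve's origin and 36 mm above its underside. Axes as the sieve. The handle is a straight bar along x, 14 mm wide (y), 24 mm tall, from 77 to 187 mm behind the sieve's origin.
- sieve_floor (a point): Centre of the top of the sieve's floor, 4 mm thick, with 3 x 3 square holes of 28 mm centred at x, y = -44, 0, 44 mm; 16 mm wide strips run straight through between and around them in x and y. A weight on a strip falls only once slid across it. Weights slide on the metal at a friction of about 0.3: slow level carrying keeps them in place, brisk shaking moves them.
- board: Wooden chopping board, fixed, 200 x 200 x 20 mm, lying flat; origin at the centre of its underside. The sieve starts on it.
- bowl: Wide white ceramic bowl, fixed. Rim 250 mm across outside, 60 mm high, wall 5 mm; inner floor 6 mm above the origin, which is the centre of its underside on the tiles.
- stand: Round steel cake stand with adjustable height, fixed: foot 140 mm across, a post, and a flat round top plate 170 mm across, level, centred over the foot. Origin: centre of the foot's underside on the tiles. The top of the plate is somewhere between 75 and 133 mm above the tiles, different every time and not reported: it must be felt or seen. It is clamped and does not yield.
- small1: Small baking weight 1 of 6: plain beige stoneware disc, 22 mm across, 12 mm thick, 10 g, loose, at first flat on the sieve's floor. Origin: centre of one flat face (the underside at first).
- small2: Small baking weight 2 of 6: plain beige stoneware disc, 22 mm across, 12 mm thick, 10 g, loose, at first flat on the sieve's floor. Origin: centre of one flat face (the underside at first).
- small3: Small baking weight 3 of 6: plain beige stoneware disc, 22 mm across, 12 mm thick, 10 g, loose, at first flat on the sieve's floor. Origin: centre of one flat face (the underside at first).
- small4: Small baking weight 4 of 6: plain beige stoneware disc, 22 mm across, 12 mm thick, 10 g, loose, at first flat on the sieve's floor. Origin: centre of one flat face (the underside at first).
- small5: Small baking weight 5 of 6: plain beige stoneware disc, 22 mm across, 12 mm thick, 10 g, loose, at first flat on the sieve's floor. Origin: centre of one flat face (the underside at first).
- small6: Small baking weight 6 of 6: plain beige stoneware disc, 22 mm across, 12 mm thick, 10 g, loose, at first flat on the sieve's floor. Origin: centre of one flat face (the underside at first).
- large1: Large baking weight 1 of 2: disc of the same beige stoneware, 46 mm across, 14 mm thick, 40 g, too big for the holes, loose, at first flat on the sieve's floor. Origin: centre of one flat face (the underside at first).
- large2: Large baking weight 2 of 2: disc of the same beige stoneware, 46 mm across, 14 mm thick, 40 g, too big for the holes, loose, at first flat on the sieve's floor. Origin: centre of one flat face (the underside at first).
- salt_dish: Bystander, loose, to be left alone: small white salt dish, 64 mm wide, 22 mm high.
- measuring_cup: Bystander, loose, to be left alone: dark metal measuring cup with a tab handle, 58 mm wide, 26 mm high.
- spice_jar: Bystander, loose, to be left alone: amber glass spice jar, 44 mm wide, 85 mm high.
- yeast_tin: Bystander, loose, to be left alone: tin with a paper label, 60 mm wide, 70 mm high.
- spoon: Bystander, loose, to be left alone: spoon with a wooden handle and a steel bowl, lying on the tiles towards the left end.

How it is judged:
On the way:
1. all six small weights lie in the bowl while the sieve is held above it with both large weights in it (horizontal distance between each of small1, small2, small3, small4, small5, small6 and bowl below 0.118 m and z of small1 in the frame of bowl between -0.005 and 0.055 m and z of small2 in the frame of bowl between -0.005 and 0.055 m and z of small3 in the frame of bowl between -0.005 and 0.055 m and z of small4 in the frame of bowl between -0.005 and 0.055 m and z of small5 in the frame of bowl between -0.005 and 0.055 m and z of small6 in the frame of bowl between -0.005 and 0.055 m and x of large1 in the frame of sieve between -0.074 and 0.074 m and y of large1 in the frame of sieve between -0.074 and 0.074 m and z of large1 in the frame of sieve between -0.004 and 0.05 m and x of large2 in the frame of sieve between -0.074 and 0.074 m and y of large2 in the frame of sieve between -0.074 and 0.074 m and z of large2 in the frame of sieve between -0.004 and 0.05 m and horizontal distance between sieve and bowl below 0.12 m and height (world z) of sieve above 0.058 m), for 0.2 s.
At the end, for the whole second after the job is handed in: All six small weights are in the bowl, both large ones are in the sieve, and the sieve rests level (within 4.5 degrees) on the cake stand's plate, its frame centred within 30 mm of the stand's centre, released and at rest (horizontal distance between each of small1, small2, small3, small4, small5, small6 and bowl below 0.118 m and z of small1 in the frame of bowl between -0.005 and 0.055 m and z of small2 in the frame of bowl between -0.005 and 0.055 m and z of small3 in the frame of bowl between -0.005 and 0.055 m and z of small4 in the frame of bowl between -0.005 and 0.055 m and z of small5 in the frame of bowl between -0.005 and 0.055 m and z of small6 in the frame of bowl between -0.005 and 0.055 m and x of large1 in the frame of sieve between -0.074 and 0.074 m and y of large1 in the frame of sieve between -0.074 and 0.074 m and z of large1 in the frame of sieve between -0.004 and 0.05 m and x of large2 in the frame of sieve between -0.074 and 0.074 m and y of large2 in the frame of sieve between -0.074 and 0.074 m and z of large2 in the frame of sieve between -0.004 and 0.05 m and horizontal distance between sieve and stand below 0.03 m and angle between sieve's own z axis and vertical below 0.08 rad and height (world z) of sieve above 0.065 m and contact force between sieve and stand above 1 N and linear speed of sieve below 0.02 m/s and linear speed of each of small1, small2, small3, small4, small5, small6, large1, large2 below 0.03 m/s); the robot touches nothing.
It fails at once if the sieve is let fall (moves faster than 0.35 m/s while no finger touches it: a drop of about 6 mm) (contact force between the fingers and sieve below 0.3 N and linear speed of sieve above 0.35 m/s).
It fails at once if the sieve is pressed hard onto the cake stand (over 50 N) (contact force between sieve and stand above 50 N).
It fails at once if another kitchen thing is moved by more than 30 mm (distance of any of salt_dish, measuring_cup, spice_jar, yeast_tin, spoon from where it was at the start of the episode above 0.03 m).
It also fails if it takes over 72 s, if anything falls off the work surface, if the arm or the gripper's body presses on something with over 40 N, if the wrist force passes 120 N, or if a joint passes its speed limit or range.

## Working session

There is one attempt and no reset: what is moved stays moved. The work goes in short steps, Python scripts to look and compute and a tool call to move; the robot and the scene stay as the last step left them, time stands still between calls to the robot, and variables do not carry over. Pictures are saved under pics/ and viewed, at most 10 in all, crops included, and the job is handed in when it is done.

Besides the shell and the picture viewer there is one more tool, called after "Emit:" in YAML: its name, and indented under it one key for each argument. servo_tool: Moves the arm, as the interface text tells. Its arguments: {"type":"object","properties":{"moves":{"type":"array","items":{"type":"array","items":{"type":"number"}}},"gripper":{"type":"number"},"newtons":{"type":"number"}},"required":["moves"]}

```bash
mkdir -p pics
cat > h.py <<'E'
import numpy as np, cv2
from rig import arm
from scipy.spatial.transform import Rotation as R
def pt(cam,d,u,v,cal=None):
    c=arm.calibration(cam); z=d
    p=np.array([(u-c['cx'])/c['fx']*z,-(v-c['cy'])/c['fy']*z,-z,1])
    return (np.linalg.inv(c['world_to_cam'])@p)[:3]
def cloud(cam,depth):
    c=arm.calibration(cam); v,u=np.mgrid[0:400,0:640]
    P=np.stack([(u-c['cx'])/c['fx']*depth,-(v-c['cy'])/c['fy']*depth,-depth,np.ones_like(depth)],-1)
    return (P@np.linalg.inv(c['world_to_cam']).T)[...,:3]
def save(n,im): cv2.imwrite('pics/'+n,im[...,::-1])
E
python3 - <<'E'
from h import *
np.set_printoptions(precision=4,suppress=True)
s=arm.get_state(); print({k:np.round(v,3) for k,v in s.items()}, arm.grip_depth)
ims=[]
for cam in ['top','side']:
    im,d=arm.capture(cam); ims.append(im); P=cloud(cam,d); c=arm.calibration(cam);print(cam,c['fx'],c.keys(),np.linalg.inv(c['world_to_cam']))
    for q in ['sieve','sieve_handle','sieve_floor','board','bowl','stand','spice_jar','yeast_tin','salt_dish','measuring_cup','spoon']:
        for r in arm.landmark_of(cam,q)[:1]:
            u,v=r['location'][0]*640,r['location'][1]*400
            print(q,round(r['conf'],2),round(u),round(v),P[min(int(v),399),min(int(u),639)])
save('0.png',cv2.resize(np.vstack(ims),(640,800))[:,:]) 
save('top0.png',ims[0]); save('side0.png',ims[1])
E
```

```text
{'time': np.float64(0.0), 'joint_positions': array([-1.291,  0.69 , -0.195,  1.566,  0.157,  0.902, -0.215]), 'joint_vel': array([ 0.   ,  0.001,  0.001, -0.   ,  0.001, -0.   , -0.   ]), 'joint_torque': array([  0.   , -53.96 ,  -1.267, -15.854,   0.009,   0.009,   0.   ]), 'tcp_pos': array([0.152, 0.606, 0.303]), 'ee_rot': array([ 0.123,  0.992, -0.001, -0.   ]), 'contact_force': array([-0.684, -0.359, -0.786]), 'torque': array([ 0.055, -0.032, -0.008]), 'grip_force': np.float64(0.0), 'width': np.float64(0.086)} 0.0539
top 391.678884021213 dict_keys(['fx', 'fy', 'cx', 'cy', 'world_to_cam']) [[ 0.0222  0.9872 -0.1582  0.4258]
 [-0.9997  0.023   0.0033  0.078 ]
 [ 0.0069  0.1581  0.9874  1.1504]
 [ 0.      0.      0.      1.    ]]
sieve 0.65 449 201 [ 0.6138 -0.3018  0.0219]
sieve_handle 0.86 453 231 [ 0.5224 -0.2958  0.0654]
sieve_floor 0.94 447 197 [ 0.626  -0.2942  0.0192]
board 0.68 441 202 [ 0.6104 -0.2784  0.0214]
bowl 0.8 340 211 [0.5821 0.0157 0.0055]
stand 0.77 254 217 [0.5465 0.2537 0.1085]
spice_jar 0.66 436 216 [ 0.5693 -0.2572  0.0401]
yeast_tin 0.89 385 143 [ 0.7726 -0.1068  0.0708]
salt_dish 0.84 295 280 [0.3795 0.142  0.0034]
spoon 0.84 170 232 [0.5062 0.5149 0.0013]
side 452.50023876797974 dict_keys(['fx', 'fy', 'cx', 'cy', 'world_to_cam']) [[ 0.9101  0.2298 -0.3449  0.2146]
 [-0.4144  0.498  -0.7617 -0.7876]
 [-0.0032  0.8362  0.5485  0.6852]
 [ 0.      0.      0.      1.    ]]
sieve 0.58 402 314 [ 0.6166 -0.2976  0.0185]
sieve_handle 0.57 359 319 [ 0.5114 -0.3079  0.0637]
sieve_floor 0.6 402 314 [ 0.6069 -0.3065  0.0318]
board 0.77 404 317 [ 0.6142 -0.3047  0.0183]
bowl 0.95 316 233 [ 0.5793  0.0303 -0.0002]
stand 0.82 275 189 [0.5528 0.2452 0.0108]
spice_jar 0.81 366 190 [0.77   0.1131 0.0257]
yeast_tin 0.66 422 248 [ 0.7655 -0.1495  0.0219]
salt_dish 0.56 224 225 [0.3793 0.1552 0.0025]
measuring_cup 0.95 263 297 [ 0.3908 -0.1244  0.0005]
spoon 0.77 239 157 [ 0.5175  0.4978 -0.0015]
```

View pics/top0.png

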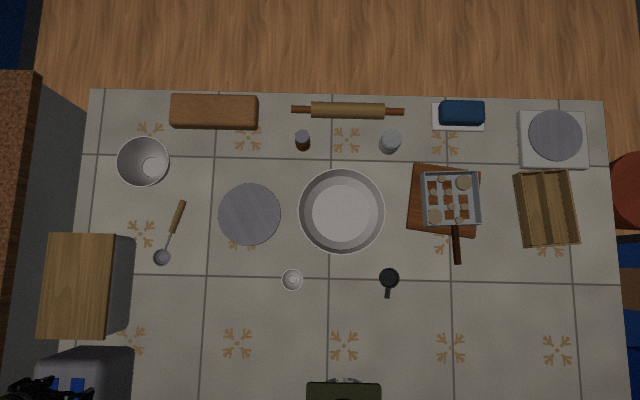

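View pics/side0.png

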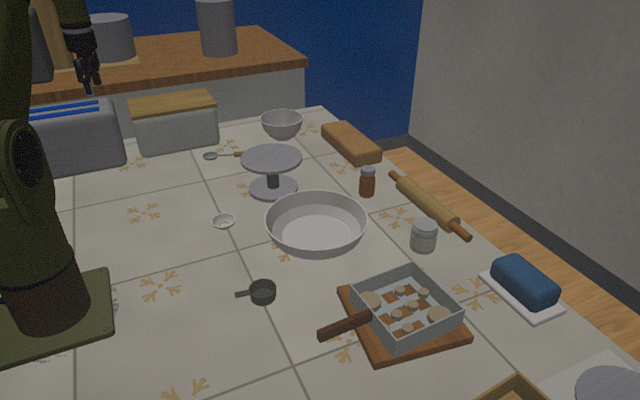

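The top picture shows the sieve at about (452,198) with its handle pointing down to (457,262). The bowl is at (342,211), the stand plate at (249,214), the cup at (389,280) and the salt dish at (292,280). The side picture agrees. Next I'll fit precise geometry from the depth data.

Run:
```python
from h import *
np.set_printoptions(precision=4,suppress=True)
im,d=arm.capture('top'); P=cloud('top',d)
np.save('p.npy',P)
def reg(u0,u1,v0,v1,z0,z1):
    Q=P[v0:v1,u0:u1].reshape(-1,3); return Q[(Q[:,2]>z0)&(Q[:,2]<z1)]
# stand
Q=reg(210,290,175,255,.06,.15); print('stand',len(Q),np.percentile(Q[:,2],[5,50,95]),cv2.minEnclosingCircle(Q[:,:2].astype(np.float32)))
Q=reg(290,395,160,260,.045,.075); print('bowl',len(Q),cv2.minEnclosingCircle(Q[:,:2].astype(np.float32)),Q[:,2].max())
Q=reg(408,490,160,235,.055,.075); print('sieve rim',len(Q),np.median(Q[:,2]),cv2.minAreaRect(Q[:,:2].astype(np.float32)))
Q=reg(445,470,232,270,.045,.09); print('handle',len(Q),np.median(Q[:,2]),cv2.minAreaRect(Q[:,:2].astype(np.float32)))
c=Q.mean(0); w=np.linalg.svd((Q-c)[:,:2])[2][0]; print(c,w,np.degrees(np.arctan2(w[1],w[0])))
Q=reg(320,360,190,230,-.02,.03); print('bowl floor',np.median(Q[:,2]))
Q=reg(200,280,300,340,-.02,.03); print('tiles',np.median(Q[:,2]))
for n,b in dict(cup=(370,410,260,300),salt=(275,310,262,297),jar=(290,315,125,155),tin=(375,405,125,155)).items():
    Q=reg(*b,.012,.12); print(n,Q.min(0),Q.max(0))
sc=cv2.resize(im[150:280,400:510],None,fx=5,fy=4.6*1.0); save('crop.png',sc)
```

```text
stand 3104 [0.1036 0.1068 0.1101] ((0.5528751015663147, 0.2658158540725708), 0.08502548187971115)
bowl 1025 ((0.5742622017860413, 0.014671272598206997), 0.12446640431880951) 0.06582298284391364
sieve rim 484 0.0641323357539012 ((0.6043371558189392, -0.2981129288673401), (0.18167060613632202, 0.1570642590522766), 2.9759082794189453)
handle 237 0.06681021045916546 ((0.47673499584198, -0.30502310395240784), (0.08970411866903305, 0.016845837235450745), 4.648466110229492)
[ 0.4759 -0.303   0.0644] [-0.9986 -0.0525] -176.99044041306598
bowl floor 0.006413784738683148
tiles 0.00037165767438074315
cup [ 0.3335 -0.1527  0.012 ] [ 0.417  -0.0956  0.0298]
salt [0.3493 0.1184 0.012 ] [0.4082 0.1807 0.0275]
jar [0.7575 0.1112 0.0124] [0.7977 0.1525 0.0907]
tin [ 0.7545 -0.154   0.0131] [ 0.812  -0.0964  0.0764]
```

View pics/crop.png

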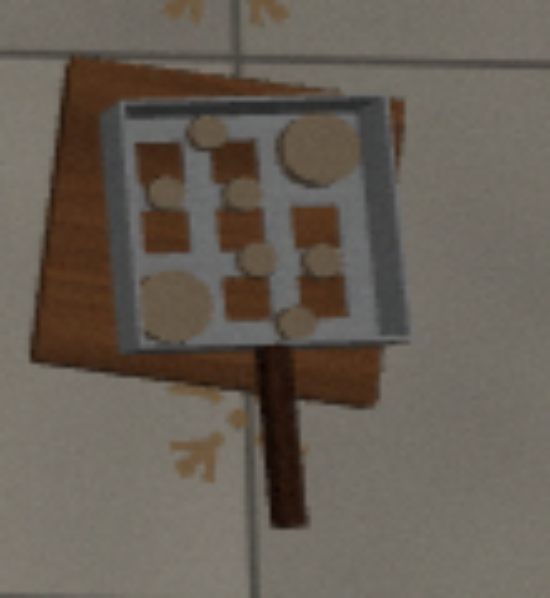

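The crop shows six small discs on the strips and the large ones at the upper right and lower left corners of the sieve. The sieve is yawed about 3° and centred at about (0.618, -0.295). I'm moving over the handle.

Emit:
servo_tool:
  moves:
    - [-0.13, -0.17, 0, 0, 0, -0.0]
    - [-0.13, -0.17, 0, 0, 0, 0]
    - [-0.13, -0.17, 0, 0, 0, 0]
    - [-0.13, -0.17, 0, 0, 0, 0]
    - [-0.13, -0.17, 0, 0, 0, 0]
    - [-0.13, -0.17, 0, 0, 0, 0]
    - [-0.1, -0.2, 0, 0, 0, -0.19]
    - [-0.1, -0.2, 0, 0, 0, -0.19]
    - [0, -0.2, 0, 0, 0, 0]
    - [0, -0.2, 0, 0, 0, 0]
    - [0, -0.2, 0, 0, 0, 0]
    - [0, -0.2, 0, 0, 0, 0]
    - [0, -0.2, 0, 0, 0, 0]
    - [0, -0.2, 0, 0, 0, 0]
    - [0, -0.2, 0, 0, 0, 0]
    - [0, 0, 0, 0, 0, 0]
  gripper: 0
  newtons: 120

```text
time: 3.25
tcp_pos: [0.3296, -0.1485, 0.3039]
ee_rot: [-0.022, 1.0, -0.001, 0.0]
contact_force: [-0.2, 0.4, -0.3]
width: 0.0854
grip_force: 0.0
```

```bash
cat >> h.py <<'E'
def go(p,xa=None):
    """shift (units) in the tool frame after turning to tool x = xa (world xy, tool down), and turn in units"""
    s=arm.get_state(); r=R.from_quat(s['ee_rot']); 
    if xa is None: r2=r
    else:
        x=np.array([*xa,0])/np.hypot(*xa); z=np.array([0,0,-1.]); r2=R.from_matrix(np.stack([x,np.cross(z,x),z],1))
    print('t',round(s['time'],2),'tcp',s['tcp_pos'].round(4),'turn',((r.inv()*r2).as_rotvec()/(np.pi/4)).round(4),'shift cur',(r.inv().apply(p-s['tcp_pos'])/.25).round(4),'shift after turn',(r2.inv().apply(p-s['tcp_pos'])/.25).round(4))
E
python3 -c "
from h import *
go(np.array([.518,-.3015,.110]),(-.9986,-.0525))"
```

```text
t 3.25 tcp [ 0.3296 -0.1485  0.3039] turn [-0.0015  0.0011 -0.0117] shift cur [-0.7255 -0.6432  0.7769] shift after turn [-0.7203 -0.6508  0.7755]
```

Emit:
servo_tool:
  moves:
    - [-0.12, -0.108, 0, 0, 0, -0.012]
    - [-0.12, -0.108, 0, 0, 0, 0]
    - [-0.12, -0.108, 0, 0, 0, 0]
    - [-0.12, -0.108, 0, 0, 0, 0]
    - [-0.12, -0.109, 0, 0, 0, 0]
    - [-0.12, -0.109, 0, 0, 0, 0]
    - [0, 0, 0.12, 0, 0, 0]
    - [0, 0, 0.12, 0, 0, 0]
    - [0, 0, 0.12, 0, 0, 0]
    - [0, 0, 0, 0, 0, 0]

```text
time: 4.5
tcp_pos: [0.5184, -0.294, 0.212]
ee_rot: [-0.032, 0.999, 0.001, -0.002]
contact_force: [-0.1, -0.7, 0.7]
width: 0.0853
grip_force: 0.0
```

```bash
python3 -c "
from h import *
s=arm.get_state();im,d=arm.capture('wrist');save('w1.png',im)
c=arm.calibration('wrist');T=c['tool_from_camera'];print(c)
r=R.from_quat(s['ee_rot'])
for q,z in [('sieve_handle',.056),('sieve_floor',.024)]:
  for k in arm.landmark_of('wrist',q)[:1]:
    u,v=k['location'][0]*640-c['cx'],k['location'][1]*400-c['cy']
    rr=np.hypot(u/c['fx'],v/c['fy']);a=np.array([u/c['fx']/rr*np.sin(rr),-v/c['fy']/rr*np.sin(rr),-np.cos(rr)])
    o=r.apply(T[:3,3])+s['tcp_pos'];w=r.apply(T[:3,:3]@a)
    print(q,k['conf'],u,v,o+w*(z-o[2])/w[2])
go(np.array([.518,-.3015,.110]),(-.9986,-.0525))"
```

```text
{'fx': 309.70691628693146, 'fy': 309.70691628693146, 'cx': 318.66022140552303, 'cy': 197.5125247466086, 'tool_from_camera': array([[-7.71233422e-04,  9.46833080e-01,  3.21724298e-01,
         8.40369824e-02],
       [ 9.99999310e-01,  4.45111643e-04,  1.08722426e-03,
         1.32874642e-03],
       [ 8.86216661e-04,  3.21724915e-01, -9.46832770e-01,
        -6.88955004e-02],
       [ 0.00000000e+00,  0.00000000e+00,  0.00000000e+00,
         1.00000000e+00]])}
sieve_handle 0.73 -12.740221405523073 6.287475253391392 [ 0.51580842 -0.3025175   0.056     ]
t 4.65 tcp [ 0.5203 -0.2956  0.2151] turn [-0.0008  0.0026  0.0134] shift cur [ 0.0115 -0.0228  0.4206] shift after turn [ 0.0104 -0.0232  0.4206]
```

View pics/w1.png

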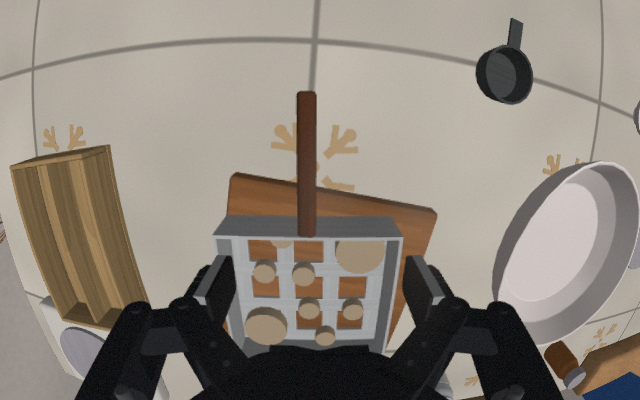

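The wrist picture confirms it: the handle runs along column 307, rows 90–235, centred between the open fingers. I'll descend and close.

Emit:
servo_tool:
  moves:
    - [0.012, -0.025, 0.1, 0, 0, 0.01]
    - [0, 0, 0.1, 0, 0, 0]
    - [0, 0, 0.1, 0, 0, 0]
    - [0, 0, 0.08, 0, 0, 0]
    - [0, 0, 0.04, 0, 0, 0]
    - [0, 0, 0, 0, 0, 0]
    - [0, 0, 0, 0, 0, 0]

```text
time: 5.52
tcp_pos: [0.5173, -0.3028, 0.11]
ee_rot: [-0.027, 1.0, -0.0, 0.001]
contact_force: [-0.1, -0.4, 0.7]
width: 0.0854
grip_force: 0.0
```

```bash
python3 -c "
from h import *
go(np.array([.518,-.302,.110]),(-.9986,-.0525));print(arm.get_state()['contact_force'])"
```

```text
t 5.53 tcp [ 0.5173 -0.3028  0.11  ] turn [-0.0011  0.0023  0.0021] shift cur [-0.0028  0.003  -0.0001] shift after turn [-0.0028  0.003  -0.0001]
[-0.09966157 -0.36844322  0.68551842]
```

Emit:
servo_tool:
  moves:
    - [0, 0, 0, 0, 0, 0]
    - [0, 0, 0, 0, 0, 0]
    - [0, 0, 0, 0, 0, 0]
    - [0, 0, 0, 0, 0, 0]
    - [0, 0, 0, 0, 0, 0]
    - [0, 0, 0, 0, 0, 0]
    - [0, 0, 0, 0, 0, 0]
    - [0, 0, 0, 0, 0, 0]
  gripper: 1
  newtons: 120

```text
time: 6.52
tcp_pos: [0.5171, -0.3026, 0.1091]
ee_rot: [-0.027, 1.0, -0.0, 0.001]
contact_force: [0.3, -0.0, 4.5]
width: 0.0123
grip_force: 117.8
```

Emit:
servo_tool:
  moves:
    - [0, 0, -0.005, 0, 0, 0]
    - [0, 0, -0.01, 0, 0, 0]
    - [0, 0, -0.015, 0, 0, 0]
    - [0, 0, -0.02, 0, 0, 0]
    - [0, 0, -0.03, 0, 0, 0]
    - [0, 0, -0.03, 0, 0, 0]
    - [0, 0, -0.03, 0, 0, 0]
    - [0, 0, -0.03, 0, 0, 0]
    - [0, 0, -0.03, 0, 0, 0]
    - [0, 0, -0.03, 0, 0, 0]
    - [0, 0, -0.03, 0, 0, 0]
    - [0, 0, -0.02, 0, 0, 0]
    - [0, 0, -0.015, 0, 0, 0]
    - [0, 0, -0.005, 0, 0, 0]
    - [0, 0, 0, 0, 0, 0]
    - [0, 0, 0, 0, 0, 0]

```text
time: 8.52
tcp_pos: [0.5165, -0.3025, 0.1836]
ee_rot: [-0.027, 1.0, 0.0, -0.0]
contact_force: [-0.0, 0.9, -4.6]
width: 0.0121
grip_force: 117.2
```

```bash
cat >> h.py <<'E'
def tilt(lo=None):
    """plane fit of the sieve rim from the top camera: pixels near where the sieve is"""
    s=arm.get_state(); r=R.from_quat(s['ee_rot']); g=s['tcp_pos']+r.apply([0,0,arm.grip_depth])
    im,d=arm.capture('top'); P=cloud('top',d).reshape(-1,3)
    L=r.inv().apply(P-g)            # tool axes: sieve x = -tool x, z = -tool z
    x,y,z=-L[:,0],L[:,1],-L[:,2]    # sieve-like axes from the grasp point (100 mm, 36 mm)
    m=(d.ravel()>0)&(x>.015)&(x<.19)&(abs(y)<.09)&(z>-.025)&(z<.045)
    Q=np.stack([x,y,z],1)[m]
    X=x-.1; e=np.maximum(abs(X),abs(y))[m]; k=(e>.068)&(e<.082)&(Q[:,2]>-.015)
    K=Q[k]
    for _ in range(4):
        A=np.c_[K[:,:2],np.ones(len(K))]; c=np.linalg.lstsq(A,K[:,2],rcond=None)[0]; res=K[:,2]-A@c; K=K[abs(res-.0)<max(.004,1.5*res.std())]
    print('rim tilt deg: pitch(dz/dx)',np.degrees(c[0]).round(2),'roll',np.degrees(c[1]).round(2),'rim z at centre',(c@[.1,0,1]).round(4),'n',len(K),'res',res.std().round(4), 'rim rect',cv2.minAreaRect(K[:,:2].astype(np.float32)))
    return im,P
E
python3 - <<'E'
from h import *
im,P=tilt(); save('lift.png',np.hstack([cv2.resize(im[130:280,390:510],(400,500)),cv2.resize(arm.capture('side')[0][200:400,280:500],(400,500))]))
go(np.array([.474,.009,.169]),(-.9986,-.0525))
E
```

```text
rim tilt deg: pitch(dz/dx) -0.76 roll 0.46 rim z at centre 0.0064 n 424 res 0.0046 rim rect ((0.09860747307538986, 5.451589822769165e-05), (0.15626496076583862, 0.15996043384075165), 89.34591674804688)
t 8.62 tcp [ 0.5165 -0.3025  0.1836] turn [ 0.0003 -0.0005  0.0023] shift cur [0.1022 1.2533 0.059 ] shift after turn [0.1044 1.2532 0.0586]
```

View pics/lift.png

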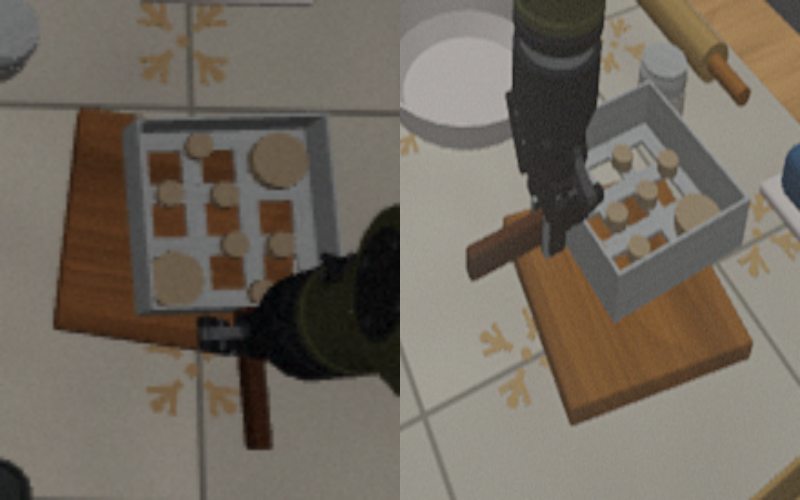

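It lifted level: the rim pitch is -0.8° and all eight weights are in place. I'll carry it slowly to the bowl.

Emit:
servo_tool:
  moves:
    - [0, 0.01, 0, 0, 0, 0]
    - [0, 0.025, 0, 0, 0, 0]
    - [0.002, 0.04, 0, 0, 0, 0]
    - [0.005, 0.055, 0, 0, 0, 0]
    - [0.006, 0.06, 0, 0, 0, 0]
    - [0.006, 0.06, 0, 0, 0, 0]
    - [0.006, 0.06, 0, 0, 0, 0]
    - [0.006, 0.06, 0, 0, 0, 0]
    - [0.006, 0.06, 0, 0, 0, 0]
    - [0.006, 0.06, 0, 0, 0, 0]
    - [0.006, 0.06, 0, 0, 0, 0]
    - [0.006, 0.06, 0, 0, 0, 0]
    - [0.006, 0.06, 0, 0, 0, 0]
    - [0.006, 0.06, 0, 0, 0, 0]
    - [0.006, 0.06, 0, 0, 0, 0]
    - [0.006, 0.06, 0, 0, 0, 0]
    - [0.006, 0.06, 0, 0, 0, 0]
    - [0.006, 0.06, 0, 0, 0, 0]
    - [0.006, 0.06, 0, 0, 0, 0]
    - [0.006, 0.06, 0, 0, 0, 0]

```text
time: 11.12
tcp_pos: [0.476, -0.0308, 0.1839]
ee_rot: [-0.027, 1.0, 0.0, 0.0]
contact_force: [-0.8, -0.1, -4.0]
width: 0.0124
grip_force: 117.2
```

Emit:
servo_tool:
  moves:
    - [0.003, 0.055, 0, 0, 0, 0]
    - [0.002, 0.045, 0.01, 0, 0, 0]
    - [0, 0.035, 0.01, 0, 0, 0]
    - [0, 0.02, 0.01, 0, 0, 0]
    - [0, 0.01, 0.01, 0, 0, 0]
    - [0, 0, 0, 0, 0, 0]
    - [0, 0, 0, 0, 0, 0]

```text
time: 12.0
tcp_pos: [0.4727, 0.0088, 0.1739]
ee_rot: [-0.027, 1.0, -0.0, -0.0]
contact_force: [0.2, 0.1, -3.7]
width: 0.0122
grip_force: 117.2
```

Run:
```python
from h import *
tilt()
go(np.array([.474,.009,.169]),(-.9986,-.0525))
```

```text
rim tilt deg: pitch(dz/dx) -0.6 roll 0.33 rim z at centre 0.0091 n 202 res 0.0024 rim rect ((0.10237787663936615, -0.000746607780456543), (0.15292902290821075, 0.1544754058122635), 0.11516083776950836)
t 12.05 tcp [0.4727 0.0088 0.1739] turn [-0.0002  0.0001  0.0012] shift cur [-0.0052  0.0004  0.0196] shift after turn [-0.0052  0.0004  0.0196]
```

Emit:
servo_tool:
  moves:
    - [0.07, 0, 0, 0, 0, 0]
    - [-0.14, 0, 0, 0, 0, 0]
    - [0.14, 0, 0, 0, 0, 0]
    - [-0.14, 0, 0, 0, 0, 0]
    - [0.14, 0, 0, 0, 0, 0]
    - [-0.14, 0, 0, 0, 0, 0]
    - [0.07, 0, 0, 0, 0, 0]
    - [0, 0.07, 0, 0, 0, 0]
    - [0, -0.14, 0, 0, 0, 0]
    - [0, 0.14, 0, 0, 0, 0]
    - [0, -0.14, 0, 0, 0, 0]
    - [0, 0.14, 0, 0, 0, 0]
    - [0, -0.14, 0, 0, 0, 0]
    - [0, 0.07, 0, 0, 0, 0]
    - [0, 0, 0, 0, 0, 0]
    - [0, 0, 0, 0, 0, 0]

```text
time: 14.05
tcp_pos: [0.4727, 0.009, 0.174]
ee_rot: [-0.027, 1.0, -0.0, 0.0]
contact_force: [-0.5, 0.1, -3.1]
width: 0.0126
grip_force: 118.4
```

Run:
```python
from h import *
im,P=tilt(); save('s1.png',cv2.resize(im[145:275,285:405],(552,598)))
go(np.array([.474,.009,.174]),(-.9986,-.0525))
```

```text
rim tilt deg: pitch(dz/dx) -0.29 roll 0.77 rim z at centre 0.0088 n 200 res 0.0021 rim rect ((0.10181016474962234, -0.0006217435002326965), (0.1542089730501175, 0.1543315052986145), 0.24811187386512756)
t 14.1 tcp [0.4727 0.0089 0.1739] turn [-0.0004  0.      0.0019] shift cur [-0.0053  0.0002 -0.0003] shift after turn [-0.0053  0.0002 -0.0003]
```

View pics/s1.png

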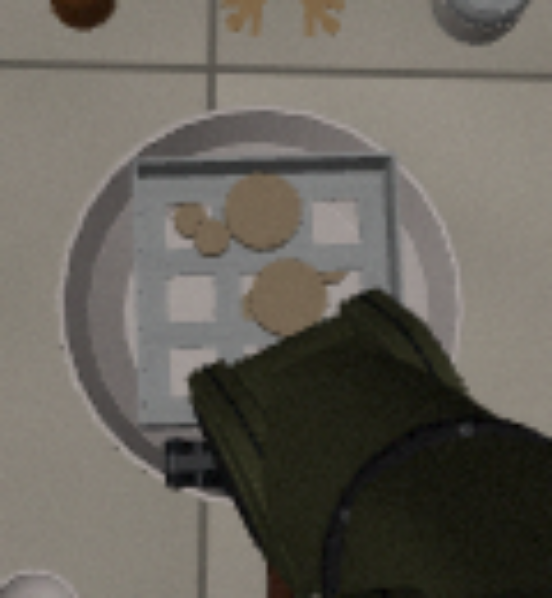

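The picture shows both large discs still in the sieve at the top-middle and centre holes, small discs at about (190,220) and (210,237), and one edge at (335,278). More shaking is needed.

Emit:
servo_tool:
  moves:
    - [0.08, 0, 0, 0, 0, 0]
    - [-0.16, 0, 0, 0, 0, 0]
    - [0.16, 0, 0, 0, 0, 0]
    - [-0.16, 0, 0, 0, 0, 0]
    - [0.08, 0.08, 0, 0, 0, 0]
    - [0, -0.16, 0, 0, 0, 0]
    - [0, 0.16, 0, 0, 0, 0]
    - [0, -0.16, 0, 0, 0, 0]
    - [0, 0.16, 0, 0, 0, 0]
    - [0.08, -0.08, 0, 0, 0, 0]
    - [-0.16, 0, 0, 0, 0, 0]
    - [0.16, 0, 0, 0, 0, 0]
    - [-0.16, 0, 0, 0, 0, 0]
    - [0.08, 0.08, 0, 0, 0, 0]
    - [0, -0.16, 0, 0, 0, 0]
    - [0, 0.16, 0, 0, 0, 0]
    - [0, -0.16, 0, 0, 0, 0]
    - [0, 0.08, 0, 0, 0, 0]
    - [0, 0, 0, 0, 0, 0]
    - [0, 0, 0, 0, 0, 0]

```text
time: 16.6
tcp_pos: [0.4726, 0.009, 0.1739]
ee_rot: [-0.027, 1.0, -0.0, -0.0]
contact_force: [-0.1, -0.3, -2.8]
width: 0.0126
grip_force: 118.7
```

Run:
```python
from h import *
im,P=tilt(); w,_=arm.capture('wrist'); sd,_=arm.capture('side')
a=cv2.resize(im[150:270,290:400],(400,430)); b=cv2.resize(sd[150:290,230:400],(400,330))
save('s2.png',np.hstack([np.vstack([cv2.resize(im[150:270,290:400],(370,300)),cv2.resize(sd[150:290,230:400],(370,300))]),cv2.resize(w[130:400,170:470],(430,600))]))
for cam in ['top','side','wrist']:
    for q in ['small1','large1']:
        print(cam,q,[(round(r['conf'],2),round(r['location'][0]*640),round(r['location'][1]*400)) for r in arm.boxes_of(cam,q)])
go(np.array([.474,.009,.174]),(-.9986,-.0525))
```

```text
rim tilt deg: pitch(dz/dx) -0.43 roll 0.23 rim z at centre 0.0094 n 199 res 0.0025 rim rect ((0.10227011889219284, -0.0003122687339782715), (0.15375231206417084, 0.15267536044120789), 89.92362976074219)
top small1 [(0.57, 326, 191)]
top large1 [(0.72, 301, 140), (0.71, 355, 192), (0.5, 355, 211)]
side small1 [(0.57, 284, 233)]
side large1 []
wrist small1 [(0.95, 360, 239)]
wrist large1 []
t 17.05 tcp [0.4726 0.0092 0.1739] turn [ 0.     -0.      0.0022] shift cur [-0.0054 -0.0011 -0.0005] shift after turn [-0.0054 -0.0011 -0.0005]
```

View pics/s2.png

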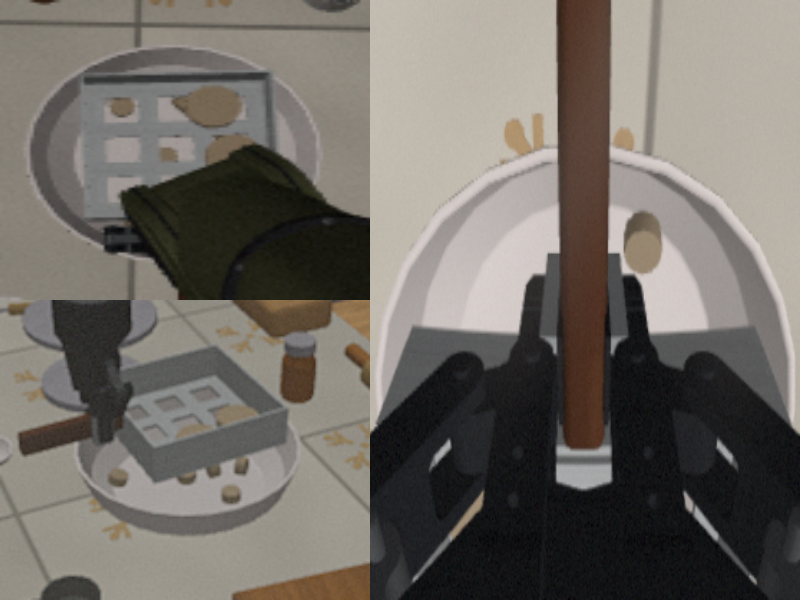

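The side crop shows five small discs in the bowl. The top crop has beige patches at (122,106), (168,155) and beside the large disc at (180,102). I'll use depth to tell which are in the bowl and which are in the sieve.

```bash
cat >> h.py <<'E'
def blobs():
    im,d=arm.capture('top'); P=cloud('top',d); hsv=cv2.cvtColor(im,cv2.COLOR_RGB2HSV)
    m=((hsv[...,1]>55)&(hsv[...,0]>8)&(hsv[...,0]<26)&(hsv[...,2]>70)).astype(np.uint8); m[:165]=0; m[262:]=0; m[:,:298]=0; m[:,388:]=0
    for nm,lo,hi in [('bowl',.0,.05),('sieve',.07,.14)]:
        k=(m>0)&(P[...,2]>lo)&(P[...,2]<hi); n,l,st,c=cv2.connectedComponentsWithStats(k.astype(np.uint8),connectivity=4)
        for i in range(1,n):
            if st[i,4]>6: print(nm,'area',st[i,4],'px',c[i].round(1),'z',np.median(P[...,2][l==i]).round(4),'xy',np.median(P[l==i],0)[:2].round(3))
    return im,P
E
python3 - <<'E'
from h import *
im,P=blobs()
print((P[180:216,340:372:2,2][::2]*1000).astype(int))
print((P[184:216:2,318:344:2,2]*1000).astype(int))
E
```

```text
bowl area 40 px [325.9 192.2] z 0.0187 xy [0.632 0.058]
bowl area 18 px [343.  190.9] z 0.0255 xy [0.636 0.009]
bowl area 20 px [339.6 211.2] z 0.0176 xy [0.577 0.018]
sieve area 208 px [352.6 192.5] z 0.1024 xy [ 0.619 -0.013]
sieve area 89 px [356.4 208.6] z 0.1025 xy [ 0.575 -0.022]
[[121 118 116 122 117 119 113 115 111 113 110 111 112 108 108 128]
 [ 95  94  93  93  95  93  87  89  88  87  91  88  88  92  94 126]
 [ 90  82  89  87  89  88  90  90  84  86  88  89  87  93  89 127]
 [ 85  90  91  88 101 104 102 102 101 103  88  89  86  85  84 126]
 [ 90  90  90 102 104 100 100 102 100 102 102  14  85  87  88 124]
 [  9  22  29  98 107 103 102 100 101 104 103  13  85  84  91 126]
 [  7  16  27 101 103 102 104 102 102 103 102  11  88  87  87 120]
 [  6   4  17 101 102 101 100 103 105 100 102   5  88  87  86 118]
 [  6   7   6 102 101 104  99 102 101 101 103   3  89  87  87 116]
 [  6   3   6  90  99 101 103  98 102  99  89  86  88  89  89 114]
 [ 87  87  91  90  91 100 102 104  92  89  88  88  88  89  89 110]
 [ 87  88  88  90  91  89  90  88  90  88  89  92  85  91  86 110]
 [ 86  81
[... 782 characters left out ...]
 89    8    6    4]
 [  90   89   11    8    9   11    4   84   87   91   10    6    7]
 [  90   91    5    4    5    6    6   88   84   91    4    6    3]
 [  91   91   92   86   91   87   87   87   90   87   87   87   87]
 [  86   89   88   91   92   88   85   89   88   89   90   87   88]
 [  89   91   89   90   87   90   90   89   85   91   87   86   81]
 [  87   90    3    4    5    9    2   90   89   90    4    3    5]
 [  88   89    7    7    5    4    6   90   88   92    7    5    5]
 [  88   88    5    6    4    8    5   90   84   87   17   17    3]
 [  89   89    6    7    6    7    9   86   86   88   17   16   17]
 [  90   90    8   10    8    4    1   91   86   88   20   19   90]]
```

Run:
```python
from h import *
im,d=arm.capture('side'); P=cloud('side',d)
for u,v in [(284,232),(315,231),(328,228),(341,227),(336,240)]: print(u,v,np.median(P[v-1:v+2,u-1:u+2].reshape(-1,3),0).round(3))
w=np.linalg.inv(np.eye(4)); c=arm.calibration('side')
for p in [(.632,.058,.02),(.636,.009,.025),(.577,.018,.018)]:
    q=c['world_to_cam']@[*p,1]; print(p,(c['cx']-q[0]/q[2]*c['fx']).round(1),(c['cy']+q[1]/q[2]*c['fy']).round(1))
```

```text
284 232 [0.502 0.042 0.018]
315 231 [ 0.54  -0.063  0.082]
328 228 [0.603 0.005 0.022]
341 227 [ 0.633 -0.003  0.021]
336 240 [ 0.604 -0.038  0.016]
(0.632, 0.058, 0.02) 329.4 214.4
(0.636, 0.009, 0.025) 339.5 222.8
(0.577, 0.018, 0.018) 316.2 229.1
```

Six distinct small discs are in the bowl, at about (0.502,0.042), (0.577,0.018), (0.603,0.005), (0.636,0.009), (0.604,-0.038) and (0.632,0.058). Both large ones are in the sieve. Next I'll raise it and carry it to the stand.

Emit:
servo_tool:
  moves:
    - [0, 0, -0.01, 0, 0, 0]
    - [0, 0, -0.03, 0, 0, 0]
    - [0, 0, -0.04, 0, 0, 0]
    - [0, 0, -0.04, 0, 0, 0]
    - [0, 0, -0.04, 0, 0, 0]
    - [0, 0.01, -0.03, 0, 0, 0]
    - [0, 0.02, -0.01, 0, 0, 0]
    - [0.002, 0.04, 0, 0, 0, 0]
    - [0.002, 0.06, 0, 0, 0, 0]
    - [0.002, 0.06, 0, 0, 0, 0]
    - [0.002, 0.06, 0, 0, 0, 0]
    - [0.002, 0.06, 0, 0, 0, 0]
    - [0.002, 0.06, 0, 0, 0, 0]
    - [0.002, 0.06, 0, 0, 0, 0]
    - [0.002, 0.06, 0, 0, 0, 0]
    - [0.002, 0.06, 0, 0, 0, 0]
    - [0.002, 0.06, 0, 0, 0, 0]
    - [0.002, 0.06, 0, 0, 0, 0]
    - [0.002, 0.06, 0, 0, 0, 0]
    - [0.002, 0.06, 0, 0, 0, 0]

```text
time: 19.65
tcp_pos: [0.4553, 0.2071, 0.2239]
ee_rot: [-0.027, 1.0, 0.0, -0.0]
contact_force: [0.3, 0.5, -3.5]
width: 0.0123
grip_force: 118.7
```

Emit:
servo_tool:
  moves:
    - [0.002, 0.06, 0, 0, 0, 0]
    - [0.002, 0.06, 0, 0, 0, 0]
    - [0, 0.05, 0, 0, 0, 0]
    - [0, 0.03, 0, 0, 0, 0]
    - [0, 0.01, 0, 0, 0, 0]
    - [0, 0, 0, 0, 0, 0]
    - [0, 0, 0, 0, 0, 0]

```text
time: 20.52
tcp_pos: [0.4517, 0.2578, 0.2239]
ee_rot: [-0.027, 1.0, -0.0, -0.0]
contact_force: [0.4, 0.4, -2.8]
width: 0.0124
grip_force: 118.7
```

Run:
```python
from h import *
tilt()
go(np.array([.452,.2605,.203]),(-.9986,-.0525))
```

```text
rim tilt deg: pitch(dz/dx) -0.79 roll -0.24 rim z at centre 0.008 n 279 res 0.0032 rim rect ((0.10160554200410843, -0.0003111809492111206), (0.15481173992156982, 0.1540907770395279), 89.9294204711914)
t 20.57 tcp [0.4517 0.2578 0.2239] turn [-0.0006 -0.0002  0.001 ] shift cur [-0.0017  0.0106  0.0835] shift after turn [-0.0017  0.0105  0.0835]
```

Emit:
servo_tool:
  moves:
    - [0, 0.005, 0.01, 0, 0, 0]
    - [0, 0.005, 0.015, 0, 0, 0]
    - [0, 0, 0.015, 0, 0, 0]
    - [0, 0, 0.015, 0, 0, 0]
    - [0, 0, 0.015, 0, 0, 0]
    - [0, 0, 0.01, 0, 0, 0]
    - [0, 0, 0.004, 0, 0, 0]
    - [0, 0, 0, 0, 0, 0]
    - [0, 0, 0, 0, 0, 0]

```text
time: 21.7
tcp_pos: [0.4516, 0.261, 0.203]
ee_rot: [-0.027, 1.0, 0.0, 0.0]
contact_force: [0.6, -0.3, -3.1]
width: 0.0125
grip_force: 118.7
```

Emit:
servo_tool:
  moves:
    - [0, 0, 0.004, 0, 0, 0]
    - [0, 0, 0.004, 0, 0, 0]
    - [0, 0, 0.004, 0, 0, 0]
    - [0, 0, 0, 0, 0, 0]
    - [0, 0, 0, 0, 0, 0]

```text
time: 22.32
tcp_pos: [0.4515, 0.261, 0.1999]
ee_rot: [-0.027, 1.0, 0.0, 0.0]
contact_force: [0.6, 1.3, -3.5]
width: 0.0125
grip_force: 118.7
```

Emit:
servo_tool:
  moves:
    - [0, 0, 0.004, 0, 0, 0]
    - [0, 0, 0.004, 0, 0, 0]
    - [0, 0, 0, 0, 0, 0]
    - [0, 0, 0, 0, 0, 0]

```text
time: 22.82
tcp_pos: [0.4515, 0.261, 0.1979]
ee_rot: [-0.027, 1.0, 0.0, 0.0]
contact_force: [0.5, -0.5, -3.1]
width: 0.0124
grip_force: 118.7
```

Emit:
servo_tool:
  moves:
    - [0, 0, 0.004, 0, 0, 0]
    - [0, 0, 0, 0, 0, 0]
    - [0, 0, 0, 0, 0, 0]

```text
time: 23.2
tcp_pos: [0.4515, 0.261, 0.1969]
ee_rot: [-0.027, 1.0, 0.0, -0.0]
contact_force: [-0.2, -0.0, -3.3]
width: 0.0123
grip_force: 118.7
```

Emit:
servo_tool:
  moves:
    - [0, 0, 0.004, 0, 0, 0]
    - [0, 0, 0, 0, 0, 0]
    - [0, 0, 0, 0, 0, 0]

```text
time: 23.58
tcp_pos: [0.4515, 0.261, 0.1959]
ee_rot: [-0.027, 1.0, 0.0, 0.0]
contact_force: [0.1, -1.3, -2.4]
width: 0.0126
grip_force: 118.8
```

Emit:
servo_tool:
  moves:
    - [0, 0, 0.002, 0, 0, 0]
    - [0, 0, 0, 0, 0, 0]
    - [0, 0, 0, 0, 0, 0]

```text
time: 23.95
tcp_pos: [0.4515, 0.261, 0.1955]
ee_rot: [-0.027, 1.0, 0.0, 0.0]
contact_force: [-0.7, -0.8, 0.7]
width: 0.0124
grip_force: 119.1
```

Emit:
servo_tool:
  moves:
    - [0, 0, 0.002, 0, 0, 0]
    - [0, 0, 0, 0, 0, 0]
    - [0, 0, 0, 0, 0, 0]

```text
time: 24.32
tcp_pos: [0.4515, 0.261, 0.1955]
ee_rot: [-0.027, 1.0, 0.0, 0.0]
contact_force: [-1.2, -1.1, 4.9]
width: 0.0125
grip_force: 120.1
```

Emit:
servo_tool:
  moves:
    - [0, 0, 0.002, 0, 0, 0]
    - [0, 0, 0, 0, 0, 0]
    - [0, 0, 0, 0, 0, 0]

```text
time: 24.7
tcp_pos: [0.4514, 0.261, 0.1954]
ee_rot: [-0.027, 1.0, 0.0, 0.0]
contact_force: [-3.4, -1.5, 9.9]
width: 0.0125
grip_force: 120.8
```

Contact is felt at about 10 N. I'll loosen the grip so the sieve settles, then check level.

Emit:
servo_tool:
  moves:
    - [0, 0, 0, 0, 0, 0]
    - [0, 0, 0, 0, 0, 0]
    - [0, 0, 0, 0, 0, 0]
    - [0, 0, 0, 0, 0, 0]
  newtons: 20

```text
time: 25.2
tcp_pos: [0.4515, 0.2611, 0.1955]
ee_rot: [-0.027, 1.0, 0.0, 0.0]
contact_force: [-2.7, -1.9, 10.0]
width: 0.0124
grip_force: 120.8
```

Run:
```python
from h import *
tilt()
```

```text
rim tilt deg: pitch(dz/dx) -0.25 roll -0.14 rim z at centre 0.0081 n 268 res 0.004 rim rect ((0.10161950439214706, -0.0005728751420974731), (0.1545647531747818, 0.15440115332603455), 0.026899445801973343)
```

Emit:
servo_tool:
  moves:
    - [0, 0, 0, 0, 0, 0]
    - [0, 0, 0, 0, 0, 0]
    - [0, 0, 0, 0, 0, 0]
  gripper: 1
  newtons: 20

```text
time: 25.62
tcp_pos: [0.4515, 0.2611, 0.1955]
ee_rot: [-0.027, 1.0, 0.0, 0.0]
contact_force: [-1.8, -0.9, 9.3]
width: 0.0121
grip_force: 120.8
```

Emit:
servo_tool:
  moves:
    - [0, 0, 0, 0, 0, 0]
    - [0, 0, 0, 0, 0, 0]
    - [0, 0, 0, 0, 0, 0]
    - [0, 0, 0, 0, 0, 0]
  gripper: 0.5

```text
time: 26.12
tcp_pos: [0.4515, 0.261, 0.1943]
ee_rot: [-0.027, 1.0, 0.0, -0.0]
contact_force: [0.1, 0.2, -0.0]
width: 0.0426
grip_force: 0.0
```

Run:
```python
from h import *
tilt()
```

```text
rim tilt deg: pitch(dz/dx) -0.21 roll -0.26 rim z at centre 0.0091 n 270 res 0.0039 rim rect ((0.1015249639749527, -0.0005290061235427856), (0.15456180274486542, 0.15439580380916595), 0.15221257507801056)
```

Emit:
servo_tool:
  moves:
    - [0, 0, -0.02, 0, 0, 0]
    - [0, 0, -0.04, 0, 0, 0]
    - [0, 0, -0.06, 0, 0, 0]
    - [0, 0, -0.08, 0, 0, 0]
    - [0, 0, -0.1, 0, 0, 0]
    - [0, 0, -0.1, 0, 0, 0]
    - [0, 0, -0.1, 0, 0, 0]
    - [0.05, 0, -0.1, 0, 0, 0]
    - [0, 0, 0, 0, 0, 0]
    - [0, 0, 0, 0, 0, 0]
    - [0, 0, 0, 0, 0, 0]

```text
time: 27.55
tcp_pos: [0.439, 0.26, 0.3437]
ee_rot: [-0.027, 1.0, -0.0, -0.001]
contact_force: [0.0, -0.6, -0.6]
width: 0.0425
grip_force: 0.0
```

Run:
```python
from h import *
a,d=arm.capture('top'); b,_=arm.capture('side')
P=cloud('top',d)
Q=P[150:260,190:320].reshape(-1,3); Q=Q[(Q[:,2]>.140)&(Q[:,2]<.162)&(Q[:,0]>.46)]; print(len(Q),cv2.minAreaRect(Q[:,:2].astype(np.float32)))
save('end.png',np.hstack([cv2.resize(a[130:290,210:400],(400,360)),cv2.resize(b[100:280,200:400],(400,360))]))
print(arm.get_state()['tcp_pos'])
```

```text
411 ((0.5448999404907227, 0.26535332202911377), (0.17069701850414276, 0.15399742126464844), 3.2619211673736572)
[0.43896964 0.26009132 0.3436837 ]
```

View pics/end.png

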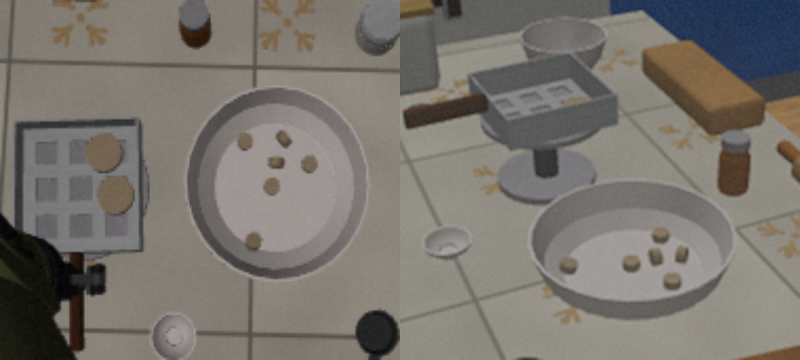

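The final picture shows six small discs in the bowl and both large ones in the sieve at about (104,152) and (115,195). The sieve stands level and centred on the stand, and the gripper is clear.

```bash
python3 -c "
from rig import arm
print(arm.hand_in())"
```

```text
the job is handed in; nothing more can be done
None
```

I handed the job in with all six small weights in the bowl and both large ones in the sieve, which stands level and centred on the cake stand with the gripper clear; no verdict came back.

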